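# Put the ash-coated wheel away behind the rack's guard bar

### The job

Put the dark ash-grey cheese wheel away in the counter rack: lift the brown guard bar straight up out of its two U brackets, keeping it level so that both ends come clear together, and set it down out of the way. Slide the ash wheel along the deck, without lifting it, into the bay until it stands against the back rail, then lower the bar (do not drop it) back into both brackets so that it rests fully home. Leave the orange wheel, the small grey goat cheese and the honey jar where they stand, and let go.

Things in the scene. Friction and masses are not known exactly. Their poses are not given: they have to be found in the camera images.
- rack: Low pine rack, fixed. Origin: on the counter below the middle of the seated bar; z up, x from ledge into bay (world +y within 0.27 rad), y along the bar, +y end nearer the robot. Deck: top at z 40 mm, y -210 to 210, x -255 to 210. Ledge x < 0, bay x > 0: open-topped, empty, low side slats from y +-192. Two front posts (36 mm wide, y +-190, x 25 to 55) and two back posts have tops at z 135.
- bay_home (a point): Foot of the back rail, in the bay, on the deck at mid width: x = 185 mm, y = 0, z = 40 mm in the rack's frame. The rail's face runs along y through this point; its top is at z 133 mm. A wheel touching it has its centre at x = 120 mm. The free opening between the front posts is 344 mm wide.
- clear_spot (a point): Point on the bare counter in front of the ledge, at x = -340 mm, y = 0, z = 0 in the rack's frame. The counter is free there from x = -255 to -390 mm over the length of the bar: a good place to lay it, parallel to the ledge.
- bracket_mid (a point): Point in the air midway between the two steel U brackets on the front posts, level with their floors: x = 0, y = 0, z = 70 mm in the rack's frame; the brackets are at y +190 and -190 mm. Each U is open on top and along y, inside 38 mm wide (x -19 to 19), 30 mm long; a plate on the bay side rises to z 130, a lip on the ledge side to z 104, then a flare leaning outward to z 114 mm.
- bar_mid (a point): Centre of the loose guard bar: brown oiled-wood batten, 460 mm long, 28 wide, 36 high, 0.17 to 0.27 kg. Axes: y along it, z up. At the start it rests in both brackets, its centre at z 88 mm, up to 15 mm off the middle lengthwise. Gap under it to the deck: 30 mm, so no wheel passes. It must rise 34 mm to clear the lips, 44 mm to clear the flares.
- bar_a (a point): Point on the bar's centre line, half-way up, 150 mm from its middle towards its +y end.
- bar_b (a point): Point on the bar's centre line, half-way up, 150 mm from its middle towards its -y end.
- ash_mid (a point): Centre of the dark ash-grey cheese wheel: a flat upright cylinder 130 mm across, 55 mm high, 0.6 to 0.9 kg, standing loose on the ledge, at y about +85 or -85 mm and x -140 to -170 mm in the rack's frame. It slides on the deck at some 2 to 9 N and can go straight into the bay from where it stands.
- orange_mid (a point): Centre of the orange washed-rind wheel: same size, standing beside the ash wheel on the ledge, at least 25 mm from it. It stays out.
- button_mid (a point): Centre of a small grey goat cheese, 42 mm across and 28 mm high, standing on the ledge near the corner farthest from the robot. It stays there.
- honey_mid (a point): Centre of an amber honey jar, 64 mm across and 95 mm high, half-way up, on the counter beyond the back of the rack, at the robot's left. Leave it alone.
There are look-alikes about, which are no part of the job. Of the things like the part that bears ash_mid, leave any that is purple; of the rest the larger one is meant.

How it is judged:
On the way, in this order (a step that is already met when the one before it is completed fails the run):
1. the bar is lifted out: both its ends are clear above both brackets, with the ash wheel still on the ledge (z of each of bar_a, bar_b in the frame of rack above 0.125 m and x of ash_mid in the frame of rack below -0.05 m), for 0.2 s.
2. the ash wheel stands at the back of the bay, within 15 mm of the back rail (x of ash_mid in the frame of rack above 0.105 m and angle between ash_mid's own z axis and vertical below 0.1 rad), for 0.2 s.
At the end, for the whole second after the job is handed in: The ash wheel stands flat in the bay within 15 mm of the back rail; the bar, let go, rests on both bracket floors (ends within 6 mm of seated height, middle within 12 mm across and 30 mm lengthwise); the orange wheel within 15 mm of its start; all at rest (x of ash_mid in the frame of rack between 0.105 and 0.135 m and z of ash_mid in the frame of rack below 0.075 m and linear speed of each of ash, bar below 0.02 m/s and z of bar_a in the frame of rack between 0.082 and 0.094 m and z of bar_b in the frame of rack between 0.082 and 0.094 m and x of bar_mid in the frame of rack between -0.012 and 0.012 m and y of bar_mid in the frame of rack between -0.03 and 0.03 m and distance of orange_mid from where it was at the start of the episode below 0.015 m); the robot touches nothing.
It fails at once if the bar is tilted more than about 15 degrees off level (angle between bar_mid's own y axis and vertical below 1.3 rad or angle between bar_mid's own y axis and vertical above 1.84 rad).
It fails at once if the bar is dropped (falls free from more than about 20 mm) (contact force between bar and the fingers below 0.2 N and linear speed of bar above 0.65 m/s).
It fails at once if the ash wheel is lifted more than 15 mm off the deck, falls off it or is tipped (z of ash_mid in the frame of rack above 0.0825 m or z of ash_mid in the frame of rack below 0.055 m or angle between ash_mid's own z axis and vertical above 0.25 rad).
It fails at once if the orange wheel is moved more than 15 mm (distance of orange_mid from where it was at the start of the episode above 0.015 m).
It fails at once if the small goat cheese or the honey jar is moved more than 20 mm (distance of any of button_mid, honey_mid from where it was at the start of the episode above 0.02 m).
It also fails if it takes over 72 s, if anything falls off the work surface, if the arm or the gripper's body presses on something with over 40 N, if the wrist force passes 120 N, or if a joint passes its speed limit or range.

### The arm

A 6-joint arm with a two-finger parallel gripper is mounted at the origin on the work surface. World frame = base frame: x ahead of the robot, y to its left, z up, the work surface at z = 0. Lengths are in m, angles in rad, forces in N, time in s.
With the tool pointing down it reaches from about 0.35 to 0.975 m from the base axis. Payload 4.9 kg.
Tool frame: the origin (TCP) lies at the very end of the fingers, on their centre line; the grasp point (between the pads) lies 19 mm behind it; z points along the fingers, y is the line along which they close (so a half turn about z gives the same grasp; the last joint's range is limited). The gripper opens to 85 mm and grips with 20 to 120 N. Pads are 22 mm wide; open, the fingers measure 114 mm over their backs; the gripper's body (76 mm by 85 mm) begins 54 mm behind the grasp point. The pads swing forward as they close: fully open they stand 13 mm farther back than shut.
Start: joints at [0.982, 0.053, 1.613, -0, 1.476, -0.119], TCP at [0.283, 0.557, 0.231] pointing down, gripper open.
Joint ranges: [-3.01, 3.01], [-1.01, 2.22], [0.06, 2.58], [-1.02, 4.17], [0.09, 2.62], [-3.14, 3.14]. Speed limits (rad/s): [2.57, 2.57, 3.14, 3.14, 3.14, 3.14].

### API

Orientations are given as a unit quaternion [w, x, y, z].
In Python, from plant import manip gives the robot as it stands.
- The arm moves only by the tool play_rows, never from a script. Its argument "series" is a list that holds one entry, the list of rows, each a list of 7 numbers: the shift along the world's x, y, z in m, then the turn, a rotation vector about the world's x, y, z in degrees, then the opening, from 0 (shut) to 1 (fully open). In form: [[[dx, dy, dz, rx, ry, rz, grip], ...]]. A call has 1 to 10 rows; each row shifts and turns the commanded pose from where the row before left it; what a row does not reach is not made up. A row lasts 1/10 s, in which the tool goes at most 50 mm and 8.59 degrees, less where a joint would pass 70% of its speed; a pose out of reach is approached as far as the arm can. A call with a gripper value outside its range is refused whole. The fingers move at their own pace and stop on an object; the grip force is fixed at half the most. Time passes only in rows, so rows that do not move let the fingers close. It gives the time, the measured TCP pose, the force, the opening and the grip force at its end, in the units of the state.
- manip.state(): the state, without advancing time (a new reading comes with each control period).
- manip.grab_frame(name): name is "scene" or "side" or "wrist"; returns a dict with "frame" (400x640x3 uint8, blue, green, red), "mtx" (3x3 intrinsics, pixels), "k1" (the pictures are not rectified: a ray, as slopes to the right and down, at radius r is drawn at 1 + k1 r^2 times it, then the intrinsics apply), "R" (3x3) and "t" (3): a world point X has camera coordinates R X + t. Camera axes: x right, y down, z forward; pixel columns grow to the right and rows downward; lengths in m; the calibration is good to about 2 mm. A picture is of the moment at which its call begins. There is no depth.
- manip.job_done(): hands the job in; it is judged then, once.
The state is a dict: "time": time; "joint_pos": joint angles; "joint_vel": joint speeds; "joint_efforts": joint torques, N m; "tool_pos": TCP position; "tool_rot": TCP orientation; "contact_force": force on the tool from outside, world axes, zero at the start; "ft_torque": the same for the moment, N m; "gripper_width": opening from 0.0 (shut) to 1.0 (fully open); "grasp_force": force on a finger pad.
Only numpy, scipy, OpenCV 4.12 (cv2) and the standard library are available. Lean on these libraries where they do the work, as an engineer would, in place of code of your own. Each camera call takes 0.05 s, during which the arm holds its last target. There are 200 camera calls.

## Working session

There is one attempt and no reset: what is moved stays moved. The work goes in short steps, Python scripts to look and compute and a tool call to move; the robot and the scene stay as the last step left them, time stands still between calls to the robot, and variables do not carry over. Pictures are saved under pics/ and viewed, at most 10 in all, crops included, and the job is handed in when it is done.

Besides the shell and the picture viewer there is one more tool, called after "Request:" by a JSON object that holds its "op" and its "data". play_rows: Moves the arm, as the interface text tells. Its arguments: {"type":"object","properties":{"series":{"type":"array"}},"required":["series"]}

```bash
mkdir -p pics; ls; python3 - <<'E'
from plant import manip
import cv2,pickle
d={n:manip.grab_frame(n) for n in("scene","side")}
pickle.dump(d,open('f0.pkl','wb'))
for n in d: cv2.imwrite(f'pics/{n}0.png',d[n]['frame']); print(n,d[n]['mtx'],d[n]['k1'],d[n]['R'],d[n]['t'])
print(manip.state())
E
```

```text
pics
scene [[362.82223445   0.         316.18898352]
 [  0.         362.82223445 194.15665248]
 [  0.           0.           1.        ]] -0.04016276553048585 [[ 0.60736466  0.79438329 -0.00795939]
 [ 0.63287784 -0.48988918 -0.5995617 ]
 [-0.48018101  0.35911527 -0.80028896]] [-0.46717128 -0.25753968  1.26737622]
side [[412.43117418   0.         326.98281362]
 [  0.         412.43117418 198.80592362]
 [  0.           0.           1.        ]] -0.09350054199842084 [[ 0.83639052 -0.54795399 -0.01404721]
 [-0.41392919 -0.61460196 -0.67151103]
 [ 0.3593237   0.56746001 -0.7408614 ]] [-0.39897928  0.38913099  1.02882573]
{'time': 0.1, 'joint_pos': array([ 9.81953114e-01,  5.32903973e-02,  1.61415916e+00, -1.22316477e-05,
        1.47596647e+00, -1.18976212e-01]), 'joint_vel': array([ 0.00130691, -0.0004844 , -0.0024767 ,  0.00081068, -0.00049605,
       -0.00073098]), 'joint_efforts': array([ 4.13849757e-04, -3.94898236e+01, -3.71365786e+01, -7.28402256e-05,
        3.82025886e-03,  2.30751652e-05]), 'tool_pos': array([0.28265848, 0.5568079 , 0.23018474]), 'tool_rot': array([-3.10251398e-04,  2.32777648e-01,  9.72529555e-01, -8.57296340e-04]), 'contact_force': array([-0.6132008 ,  0.05879158,  0.08597213]), 'ft_torque': array([ 0.02300328,  0.01374298, -0.02960503]), 'grasp_force': 0.0, 'gripper_width': 1.0002513567683429}
```

View pics/scene0.png

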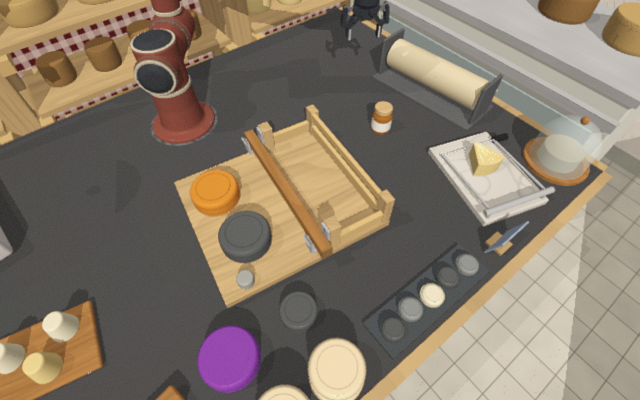

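View pics/side0.png

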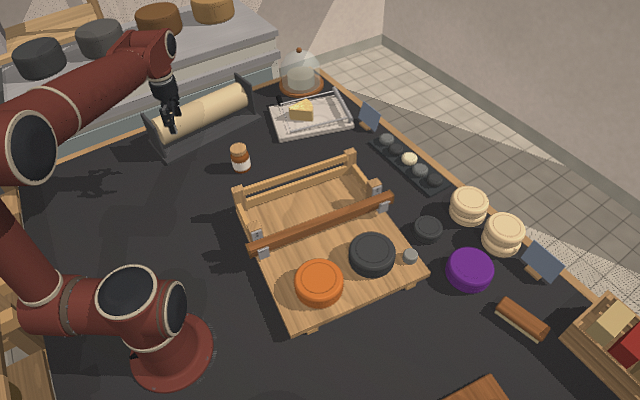

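The scene view shows the ash wheel at (245,236), orange at (215,192), the goat cheese at (245,279), and the bar from (250,135) to (325,252). The decoys (small grey, purple) are at (298,310) and (229,358). The side view shows the ash wheel at (372,255), orange at (319,282), and the bar from (250,248) to (392,198).

```bash
cat > h.py <<'E'
import numpy as np,cv2
def cast(f,px,z):
    px=np.asarray(px,float).reshape(-1,1,2)
    n=cv2.undistortPoints(px,f['mtx'],np.array([f['k1'],0,0,0.]))[:,0]
    d=np.c_[n,np.ones(len(n))]@f['R']; o=-f['R'].T@f['t']
    return (o+d*((z-o[2])/d[:,2])[:,None])[:,:2]
def proj(f,X):
    return cv2.projectPoints(np.asarray(X,float).reshape(-1,1,3),cv2.Rodrigues(f['R'])[0],f['t'],f['mtx'],np.array([f['k1'],0,0,0.]))[0][:,0]
def blob(f,lo,hi,seed):
    m=cv2.inRange(cv2.cvtColor(f['frame'],cv2.COLOR_BGR2HSV),np.array(lo),np.array(hi))
    m=cv2.morphologyEx(m,cv2.MORPH_OPEN,np.ones((3,3),np.uint8))
    cs=cv2.findContours(m,cv2.RETR_EXTERNAL,cv2.CHAIN_APPROX_NONE)[0]
    return max(cs,key=lambda c:cv2.pointPolygonTest(c,seed,True))[:,0]
E
python3 - <<'E'
import pickle;from h import *
d=pickle.load(open('f0.pkl','rb'))
S={'scene':dict(bar=(288,195),ash=(245,232),orange=(215,188),but=(245,279)),'side':dict(bar=(320,225),ash=(372,250),orange=(319,277),but=(411,256))}
for n,f in d.items():
    hsv=cv2.cvtColor(f['frame'],cv2.COLOR_BGR2HSV)
    for k,s in S[n].items(): print(n,k,hsv[s[1],s[0]],hsv[s[1]+3,s[0]+2])
    for k,z,lo,hi in(('orange',.0675,(5,180,90),(16,255,255)),('ash',.0675,(0,0,30),(180,70,110)),('bar',.088,(5,120,60),(14,215,175))):
        c=blob(f,lo,hi,S[n][k]); w=cast(f,c,z).astype(np.float32)
        print(n,k,len(c),c.min(0),c.max(0),cv2.minAreaRect(w))
f=d['scene'];print('deck front',cast(f,[(176,183),(228,304)],.04))
f=d['side'];print('deck front',cast(f,[(292,333),(430,271)],.04))
E
```

```text
scene bar [ 16 157 183] [ 15 154 185]
scene ash [ 15   5 101] [ 30   8 100]
scene orange [ 17 193 226] [ 17 190 227]
scene but [ 26  22 176] [ 28  17 185]
scene orange 118 [196 183] [238 214] ((0.4482401907444, -0.0712033212184906), (0.07011091709136963, 0.12823642790317535), 0.7414642572402954)
scene ash 2372 [0 0] [600 399] ((0.4087488055229187, 0.21100592613220215), (1.69672429561615, 1.2311228513717651), 89.97578430175781)
scene bar 362 [153  98] [209 142] ((0.08731896430253983, -0.04457225650548935), (0.23410607874393463, 0.14755624532699585), 6.281287670135498)
side bar [ 14 143 107] [ 13 146 112]
side ash [30  3 77] [30  7 77]
side orange [ 13 184 208] [ 12 182 209]
side but [ 24  24 147] [ 23  24 137]
side orange 147 [295 259] [342 298] ((0.4117620885372162, -0.05947478115558624), (0.11955663561820984, 0.12570016086101532), 55.43377685546875)
side ash 2467 [18 73] [618 399] ((0.36088839173316956, 0.1509310007095337), (1.2631198167800903, 1.7366400957107544), 0.15008461475372314)
side bar 313 [248 191] [392 256] ((0.5214240550994873, 0.07915826141834259), (0.05300155654549599, 0.46100467443466187), 82.64848327636719)
deck front [[ 0.28399071 -0.14158785]
 [ 0.69262105 -0.1971987 ]]
deck front [[ 0.27928767 -0.14353106]
 [ 0.68827782 -0.19973099]]
```

```bash
cat >> h.py <<'E'
A=np.array([.135,.991]);A/=np.linalg.norm(A);B=np.array([-A[1],A[0]]);O=np.array([.520,.083])
def rack(p): p=np.asarray(p)[...,:2]-O; return np.stack([p@A,p@B],-1)
def world(x,y): return O+x*A+y*B
E
python3 - <<'E'
import pickle;from h import *
d=pickle.load(open('f0.pkl','rb'))
S={'scene':dict(bar=(288,195),ash=(245,232),orange=(215,190),but=(245,279)),'side':dict(bar=(320,225),ash=(372,252),orange=(319,280),but=(411,256))}
for n,f in d.items():
    for k,z,lo,hi,r in(('orange',.0675,(3,165,60),(18,255,255),40),('ash',.0675,(0,0,0),(180,75,125),36),('bar',.088,(5,110,50),(17,215,205),90),('but',.054,(0,0,60),(180,60,255),14)):
        g=dict(f);im=np.full_like(f['frame'],(0,255,0));x,y=S[n][k]
        sl=np.s_[y-r:y+r,x-r:x+r];im[sl]=f['frame'][sl];g['frame']=im
        c=blob(g,lo,hi,S[n][k]); w=cast(f,c,z).astype(np.float32);R=cv2.minAreaRect(w)
        print(n,k,c.min(0),c.max(0),np.round(R[0],3),np.round(R[1],3),R[2],rack(R[0]).round(3))
    P=[(*world(x,y),z) for x,y,z in[(210,210,135),(210,-210,135)]] and [(*world(.2,.19),.135),(*world(.2,-.19),.135),(*world(.04,.19),.135),(*world(.04,-.19),.135)]
    print(proj(f,P).round())
E
```

```text
scene orange [190 170] [239 215] [ 0.404 -0.07 ] [0.129 0.163] 84.17415618896484 [-0.167  0.094]
scene ash [218 211] [270 262] [ 0.574 -0.077] [0.13  0.151] 73.41226959228516 [-0.151 -0.075]
scene bar [245 130] [332 258] [0.514 0.083] [0.044 0.488] 82.24480438232422 [-0.     0.006]
scene but [236 270] [253 288] [ 0.669 -0.136] [0.04  0.047] 58.40852737426758 [-0.197 -0.177]
[[314. 108.]
 [389. 195.]
 [266. 126.]
 [334. 222.]]
side orange [294 259] [342 307] [ 0.404 -0.07 ] [0.145 0.128] 56.25412368774414 [-0.167  0.094]
side ash [349 232] [395 277] [ 0.577 -0.077] [0.151 0.128] 56.017147064208984 [-0.151 -0.078]
side bar [233 149] [409 314] [0.518 0.06 ] [0.546 0.472] 81.96804809570312 [-0.023 -0.001]
side but [403 245] [424 263] [ 0.68  -0.137] [0.066 0.059] 48.02851486206055 [-0.197 -0.188]
[[237. 186.]
 [350. 149.]
 [254. 223.]
 [374. 180.]]
```

Request:
{"op": "play_rows", "data": {"series": [[[0.0117,-0.0237,0,0,0,0.96,1],[0.0117,-0.0237,0,0,0,0.96,1],[0.0117,-0.0237,0,0,0,0.96,1],[0.0117,-0.0237,0,0,0,0.96,1],[0.0117,-0.0237,0,0,0,0.96,1],[0.0117,-0.0237,0,0,0,0.96,1],[0.0117,-0.0237,0,0,0,0.96,1],[0.0117,-0.0237,0,0,0,0.96,1],[0.0117,-0.0237,0,0,0,0.96,1],[0.0117,-0.0237,0,0,0,0.96,1]]]}}

```text
time: 1.1
tool_pos: [0.4, 0.3191, 0.2307]
tool_rot: [-0.0, 0.15, 0.989, -0.0]
contact_force: [1.2, -0.8, 0.3]
gripper_width: 1.002
grasp_force: 0.0
```

Request:
{"op": "play_rows", "data": {"series": [[[0.0117,-0.0237,0,0,0,0.96,1],[0.0117,-0.0237,0,0,0,0.96,1],[0.0117,-0.0237,0,0,0,0.96,1],[0.0117,-0.0237,0,0,0,0.96,1],[0.0117,-0.0237,0,0,0,0.96,1],[0.0117,-0.0237,0,0,0,0.96,1],[0.0117,-0.0237,0,0,0,0.96,1],[0.0117,-0.0237,0,0,0,0.96,1],[0.0117,-0.0237,0,0,0,0.96,1],[0.0117,-0.0237,0,0,0,0.96,1]]]}}

```text
time: 2.1
tool_pos: [0.517, 0.0822, 0.2307]
tool_rot: [-0.0, 0.067, 0.998, -0.0]
contact_force: [0.3, -0.1, 0.0]
gripper_width: 0.998
grasp_force: 0.0
```

```bash
python3 - <<'E'
from plant import manip
import cv2,pickle;from h import *
f=manip.grab_frame('wrist');pickle.dump(f,open('w1.pkl','wb'));cv2.imwrite('pics/w1.png',f['frame'])
s=manip.state();print(s['time'],s['tool_pos'],s['tool_rot'],s['joint_pos'])
print(proj(f,[(*world(0,y),.106) for y in(-.2,-.1,0,.1,.2)]).round())
E
```

```text
2.15 [0.51832734 0.07925058 0.23076257] [ 1.88171483e-04  6.81459308e-02  9.97674408e-01 -1.36803010e-03] [ 0.01122142 -0.19016983  1.84482856 -0.00276706  1.48677616 -1.42294521]
[[324. 392.]
 [325. 306.]
 [325. 202.]
 [325.  73.]
 [326. -88.]]
```

View pics/w1.png

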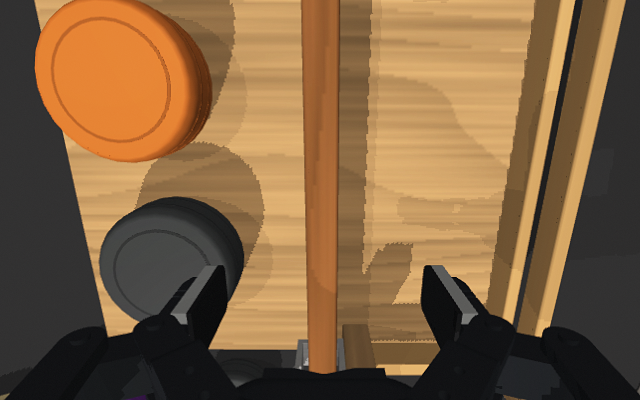

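The wrist view shows the bar vertical at column ~321, centred between the fingers (~325) and parallel to the predicted axis, so I descend and grip.

Request:
{"op": "play_rows", "data": {"series": [[[0,0,-0.016,0,0,0,1],[0,0,-0.016,0,0,0,1],[0,0,-0.016,0,0,0,1],[0,0,-0.016,0,0,0,1],[0,0,-0.016,0,0,0,1],[0,0,-0.016,0,0,0,1],[0,0,-0.016,0,0,0,1],[0,0,-0.016,0,0,0,1],[0,0,-0.016,0,0,0,1],[0,0,-0.01,0,0,0,1]]]}}

```text
time: 3.15
tool_pos: [0.5161, 0.0833, 0.0752]
tool_rot: [-0.001, 0.067, 0.998, -0.0]
contact_force: [0.2, -0.4, -0.4]
gripper_width: 1.0
grasp_force: 0.0
```

Request:
{"op": "play_rows", "data": {"series": [[[0,0,0,0,0,0,1],[0,0,0,0,0,0,0.6],[0,0,0,0,0,0,0.4],[0,0,0,0,0,0,0.2],[0,0,0,0,0,0,0],[0,0,0,0,0,0,0],[0,0,0,0,0,0,0],[0,0,0,0,0,0,0],[0,0,0,0,0,0,0],[0,0,0,0,0,0,0]]]}}

```text
time: 4.15
tool_pos: [0.5177, 0.0832, 0.0783]
tool_rot: [0.001, 0.067, 0.998, -0.0]
contact_force: [-0.1, -0.6, 5.5]
gripper_width: 0.322
grasp_force: 60.6
```

Request:
{"op": "play_rows", "data": {"series": [[[0,0,0.006,0,0,0,0],[0,0,0.01,0,0,0,0],[0,0,0.012,0,0,0,0],[0,0,0.014,0,0,0,0],[0,0,0.014,0,0,0,0],[0,0,0.014,0,0,0,0],[0,0,0.014,0,0,0,0],[0,0,0.014,0,0,0,0],[0,0,0.006,0,0,0,0],[0,0,0,0,0,0,0]]]}}

```text
time: 5.15
tool_pos: [0.5177, 0.0833, 0.1829]
tool_rot: [0.001, 0.067, 0.998, 0.0]
contact_force: [-0.2, -0.4, -1.7]
gripper_width: 0.316
grasp_force: 59.8
```

```bash
python3 - <<'E'
from plant import manip
import cv2,pickle;from h import *
f=manip.grab_frame('side');pickle.dump(f,open('s1.pkl','wb'));cv2.imwrite('pics/s1.png',f['frame'])
s=manip.state();print(s['time'],s['tool_pos'],s['tool_rot'],s['contact_force'],s['ft_torque'])
E
```

```text
5.2 [0.51709321 0.08326839 0.18168919] [3.27848781e-04 6.73112990e-02 9.97731968e-01 2.42305591e-05] [-0.08029021 -0.25392025 -2.19143656] [ 0.0276754  -0.00279429  0.01480634]
```

View pics/s1.png

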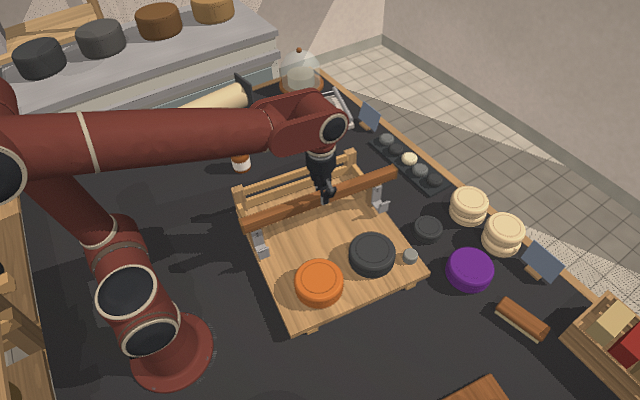

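The bar is out and level, clear above both brackets, and the wheels are undisturbed (ash at (372,255)). Next I carry it over the ledge to the clear spot.

Request:
{"op": "play_rows", "data": {"series": [[[-0.0012,-0.009,0,0,0,0,0],[-0.0023,-0.017,0,0,0,0,0],[-0.0028,-0.0202,0,0,0,0,0],[-0.0028,-0.0202,0,0,0,0,0],[-0.0028,-0.0202,0,0,0,0,0],[-0.0028,-0.0202,0,0,0,0,0],[-0.0028,-0.0202,0,0,0,0,0],[-0.0028,-0.0202,0,0,0,0,0],[-0.0028,-0.0202,0,0,0,0,0],[-0.0028,-0.0202,0,0,0,0,0]]]}}

```text
time: 6.2
tool_pos: [0.49, -0.1054, 0.1801]
tool_rot: [-0.001, 0.067, 0.998, 0.0]
contact_force: [0.6, 0.9, -1.5]
gripper_width: 0.318
grasp_force: 59.8
```

Request:
{"op": "play_rows", "data": {"series": [[[-0.0028,-0.0202,0,0,0,0,0],[-0.0028,-0.0202,0,0,0,0,0],[-0.0028,-0.0202,0,0,0,0,0],[-0.0028,-0.0202,0,0,0,0,0],[-0.0028,-0.0202,0,0,0,0,0],[-0.0028,-0.0202,0,0,0,0,0],[-0.0028,-0.0202,0,0,0,0,0],[-0.0012,-0.009,0,0,0,0,0],[0,0,0,0,0,0,0],[0,0,0,0,0,0,0]]]}}

```text
time: 7.2
tool_pos: [0.4699, -0.2543, 0.1807]
tool_rot: [-0.0, 0.067, 0.998, 0.001]
contact_force: [0.1, -0.4, -2.3]
gripper_width: 0.314
grasp_force: 59.8
```

```bash
python3 - <<'E'
from plant import manip
import cv2,pickle;from h import *
f=manip.grab_frame('scene');cv2.imwrite('pics/c2.png',f['frame'])
s=manip.state();print(s['time'],s['tool_pos'],rack(s['tool_pos']),s['tool_rot'],s['contact_force'],s['ft_torque'])
E
```

```text
7.25 [ 0.47008947 -0.25401542  0.18090674] [-0.34066808  0.00396365] [-3.14035828e-04  6.70516936e-02  9.97749369e-01  4.10532238e-04] [-0.49409907  0.33593429 -1.64707856] [-0.00565468 -0.03115399 -0.03005722]
```

View pics/c2.png

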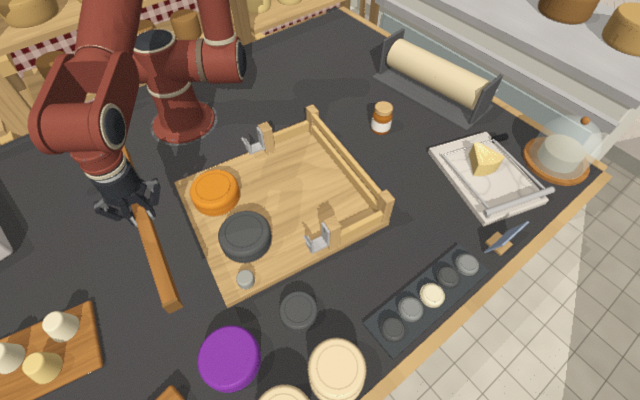

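The bar hangs over the counter in front of the ledge (gripper at (125,200), bar end at (170,305)), clear of everything. I lower it.

Request:
{"op": "play_rows", "data": {"series": [[[0,0,-0.01,0,0,0,0],[0,0,-0.02,0,0,0,0],[0,0,-0.025,0,0,0,0],[0,0,-0.025,0,0,0,0],[0,0,-0.025,0,0,0,0],[0,0,-0.025,0,0,0,0],[0,0,-0.02,0,0,0,0],[0,0,-0.012,0,0,0,0],[0,0,-0.005,0,0,0,0],[0,0,0,0,0,0,0]]]}}

```text
time: 8.25
tool_pos: [0.4701, -0.2543, 0.0138]
tool_rot: [-0.0, 0.067, 0.998, 0.0]
contact_force: [-0.1, -0.0, -1.5]
gripper_width: 0.318
grasp_force: 59.8
```

Request:
{"op": "play_rows", "data": {"series": [[[0,0,-0.001,0,0,0,0],[0,0,-0.001,0,0,0,0],[0,0,-0.001,0,0,0,0],[0,0,-0.001,0,0,0,0],[0,0,0,0,0,0,0]]]}}

```text
time: 8.75
tool_pos: [0.4702, -0.2548, 0.0104]
tool_rot: [0.0, 0.067, 0.998, -0.0]
contact_force: [-0.4, 0.3, -1.5]
gripper_width: 0.314
grasp_force: 59.8
```

Request:
{"op": "play_rows", "data": {"series": [[[0,0,-0.001,0,0,0,0],[0,0,-0.001,0,0,0,0],[0,0,-0.001,0,0,0,0],[0,0,0,0,0,0,0]]]}}

```text
time: 9.15
tool_pos: [0.4704, -0.2548, 0.0084]
tool_rot: [-0.0, 0.067, 0.998, 0.0]
contact_force: [-4.4, 1.0, 6.5]
gripper_width: 0.316
grasp_force: 60.9
```

Request:
{"op": "play_rows", "data": {"series": [[[0,0,0,0,0,0,0.5],[0,0,0,0,0,0,0.7],[0,0,0,0,0,0,1],[0,0,0,0,0,0,1],[0,0,0,0,0,0,1],[0,0,0,0,0,0,1],[0,0,0.015,0,0,0,1],[0,0,0.03,0,0,0,1],[0,0,0.05,0,0,0,1],[0,0,0.045,0,0,0,1]]]}}

```text
time: 10.15
tool_pos: [0.4701, -0.2546, 0.15]
tool_rot: [0.0, 0.067, 0.998, -0.0]
contact_force: [0.9, -2.3, -0.0]
gripper_width: 0.996
grasp_force: 0.0
```

Request:
{"op": "play_rows", "data": {"series": [[[0.005,0.005,0,0,0,-7.5,1],[0.009,0.009,0,0,0,-7.5,1],[0.009,0.009,0,0,0,-7.5,1],[0.009,0.009,0,0,0,-7.5,1],[0.009,0.009,0,0,0,-7.5,1],[0.009,0.009,0,0,0,-7.5,1],[0.009,0.009,0,0,0,-7.5,1],[0.009,0.009,0,0,0,-7.5,1],[0.009,0.009,0,0,0,-7.5,1],[0.009,0.009,0,0,0,-7.5,1]]]}}

```text
time: 11.15
tool_pos: [0.5568, -0.1684, 0.1487]
tool_rot: [0.001, 0.663, 0.749, 0.0]
contact_force: [-0.2, -0.0, -0.1]
gripper_width: 1.002
grasp_force: 0.0
```

Request:
{"op": "play_rows", "data": {"series": [[[0.005,0.005,0,0,0,-7.5,1],[0.004,0.004,0,0,0,-7.5,1],[0,0,0,0,0,0,1],[0,0,0,0,0,0,1]]]}}

```text
time: 11.55
tool_pos: [0.5653, -0.1598, 0.1481]
tool_rot: [0.0, 0.752, 0.659, 0.0]
contact_force: [0.5, -0.2, -0.3]
gripper_width: 1.002
grasp_force: 0.0
```

```bash
python3 - <<'E'
from plant import manip
import cv2,pickle;from h import *
s=manip.state();print(s['time'],s['tool_pos'],rack(s['tool_pos']),s['tool_rot'],s['joint_pos'],s['contact_force'])
f=manip.grab_frame('wrist');cv2.imwrite('pics/w3.png',f['frame'])
f=manip.grab_frame('side');cv2.imwrite('pics/s3.png',f['frame']);pickle.dump(f,open('s3.pkl','wb'))
cv2.imwrite('pics/both3.png',cv2.resize(np.vstack([cv2.imread('pics/w3.png'),f['frame']]),(480,600)))
E
```

```text
11.55 [ 0.56530814 -0.15982555  0.14812418] [-0.23448765 -0.07766993] [4.01275633e-04 7.52116890e-01 6.59029602e-01 8.17754494e-05] [-4.02078591e-01  2.89000826e-02  1.77955564e+00 -2.07028007e-04
  1.33234298e+00 -2.70289208e-01] [ 0.5146987  -0.15844661 -0.308762  ]
```

View pics/both3.png

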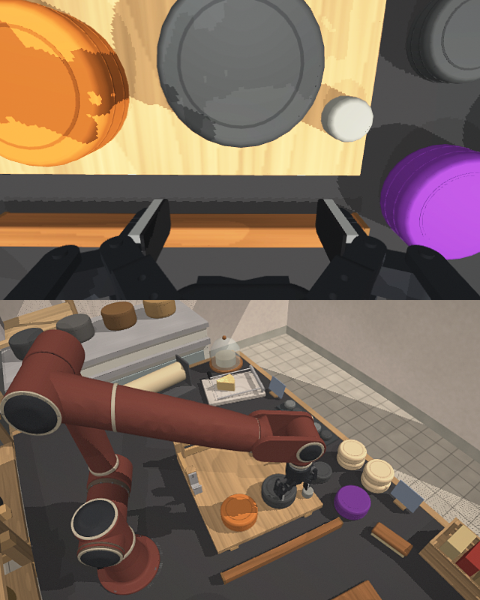

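The wrist view shows the ash wheel centred (col 240) ahead of the fingers (mid 242), with the goat cheese at (347,118) outside the finger path. The side view shows the bar lying parallel to the ledge. Next I lower behind the wheel and push.

Request:
{"op": "play_rows", "data": {"series": [[[0,0,-0.02,0,0,0,0.8],[0,0,-0.02,0,0,0,0.8],[0,0,-0.02,0,0,0,0.8],[0,0,-0.02,0,0,0,0.8],[0,0,-0.012,0,0,0,0.8],[0,0,-0.003,0,0,0,0.8],[0,0,0,0,0,0,0.8],[0,0,0,0,0,0,0.8]]]}}

```text
time: 12.45
tool_pos: [0.566, -0.1601, 0.0535]
tool_rot: [0.001, 0.753, 0.658, 0.0]
contact_force: [0.1, 0.1, 0.3]
gripper_width: 0.802
grasp_force: 0.0
```

Request:
{"op": "play_rows", "data": {"series": [[[0.0007,0.005,0,0,0,0,0.8],[0.0007,0.005,0,0,0,0,0.8],[0.0007,0.005,0,0,0,0,0.8],[0.0007,0.005,0,0,0,0,0.8],[0.0009,0.007,0,0,0,0,0.8],[0.0012,0.009,0,0,0,0,0.8],[0.0016,0.012,0,0,0,0,0.8],[0.0016,0.012,0,0,0,0,0.8],[0.0016,0.012,0,0,0,0,0.8],[0.0016,0.012,0,0,0,0,0.8]]]}}

```text
time: 13.45
tool_pos: [0.5769, -0.0749, 0.0527]
tool_rot: [0.0, 0.753, 0.658, 0.0]
contact_force: [-0.3, -4.4, 2.3]
gripper_width: 0.8
grasp_force: 2.6
```

Request:
{"op": "play_rows", "data": {"series": [[[0.0016,0.012,0,0,0,0,0.8],[0.0016,0.012,0,0,0,0,0.8],[0.0016,0.012,0,0,0,0,0.8],[0.0016,0.012,0,0,0,0,0.8],[0.0016,0.012,0,0,0,0,0.8],[0.0016,0.012,0,0,0,0,0.8],[0.0016,0.012,0,0,0,0,0.8],[0.0016,0.012,0,0,0,0,0.8],[0.0016,0.012,0,0,0,0,0.8],[0.0012,0.009,0,0,0,0,0.8]]]}}

```text
time: 14.45
tool_pos: [0.5922, 0.0423, 0.0527]
tool_rot: [0.0, 0.753, 0.658, -0.0]
contact_force: [-0.9, -5.7, 3.1]
gripper_width: 0.803
grasp_force: 2.9
```

```bash
python3 - <<'E'
from plant import manip
import cv2,pickle;from h import *
s=manip.state();print(s['time'],s['tool_pos'],rack(s['tool_pos']),s['contact_force'])
f=manip.grab_frame('scene');g=manip.grab_frame('wrist')
cv2.imwrite('pics/both4.png',cv2.resize(np.vstack([g['frame'],f['frame']]),(480,600)))
E
```

```text
14.45 [0.59222655 0.04232585 0.0526723 ] [-0.03055283 -0.07705574] [-0.87548676 -5.67997231  3.09803955]
```

View pics/both4.png

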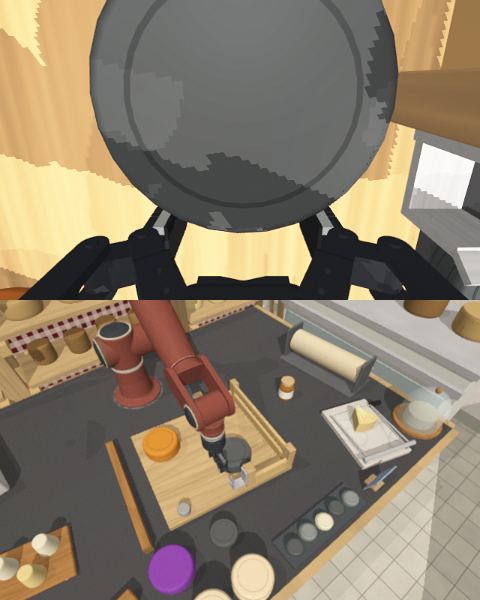

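The wrist view shows the wheel nestled centrally between both fingers, clear of the post and bracket on the right; the scene view shows the orange wheel and goat cheese unmoved. I continue the push.

Request:
{"op": "play_rows", "data": {"series": [[[0.0013,0.0099,0,0,0,0,0.8],[0.0013,0.0099,0,0,0,0,0.8],[0.0013,0.0099,0,0,0,0,0.8],[0.0013,0.0099,0,0,0,0,0.8],[0.0013,0.0099,0,0,0,0,0.8],[0.0013,0.0099,0,0,0,0,0.8],[0.0011,0.008,0,0,0,0,0.8],[0.0007,0.005,0,0,0,0,0.8],[0.0004,0.003,0,0,0,0,0.8],[0.0004,0.003,0,0,0,0,0.8]]]}}

```text
time: 15.55
tool_pos: [0.6023, 0.1199, 0.052]
tool_rot: [-0.0, 0.753, 0.658, -0.0]
contact_force: [-0.4, -2.8, -1.0]
gripper_width: 0.807
grasp_force: 1.8
```

Request:
{"op": "play_rows", "data": {"series": [[[0.0003,0.002,0,0,0,0,0.8],[0.0003,0.002,0,0,0,0,0.8]]]}}

```text
time: 15.75
tool_pos: [0.6026, 0.1216, 0.052]
tool_rot: [0.001, 0.753, 0.658, -0.002]
contact_force: [-3.3, -15.2, 1.6]
gripper_width: 0.802
grasp_force: 6.8
```

Request:
{"op": "play_rows", "data": {"series": [[[0.0003,0.002,0,0,0,0,0.8],[0.0001,0.001,0,0,0,0,0.8]]]}}

```text
time: 15.95
tool_pos: [0.6027, 0.1216, 0.052]
tool_rot: [0.003, 0.753, 0.658, -0.005]
contact_force: [-4.4, -22.3, 3.8]
gripper_width: 0.794
grasp_force: 11.0
```

Request:
{"op": "play_rows", "data": {"series": [[[-0.0005,-0.004,0,0,0,0,0.8],[-0.0011,-0.008,0,0,0,0,0.8],[-0.0016,-0.012,0,0,0,0,0.8],[-0.0016,-0.012,0,0,0,0,0.8],[0,0,0,0,0,0,0.8],[0,0,0.02,0,0,0,1],[0,0,0.035,0,0,0,1],[0,0,0.035,0,0,0,1],[0,0,0.03,0,0,0,1],[0,0,0.01,0,0,0,1]]]}}

```text
time: 16.95
tool_pos: [0.6009, 0.091, 0.187]
tool_rot: [0.002, 0.753, 0.658, 0.003]
contact_force: [0.7, 0.1, -0.0]
gripper_width: 1.0
grasp_force: 0.0
```

Request:
{"op": "play_rows", "data": {"series": [[[-0.005,-0.014,0,0,0,5,1],[-0.007,-0.018,0,0,0,5,1],[-0.007,-0.018,0,0,0,5,1],[-0.007,-0.018,0,0,0,5,1],[-0.007,-0.018,0,0,0,5,1],[-0.007,-0.018,0,0,0,5,1],[-0.007,-0.018,0,0,0,5,1],[-0.007,-0.018,0,0,0,5,1],[-0.007,-0.018,0,0,0,5,1],[-0.007,-0.018,0,0,0,5,1]]]}}

```text
time: 17.95
tool_pos: [0.5298, -0.0857, 0.1808]
tool_rot: [-0.001, 0.403, 0.915, 0.0]
contact_force: [-0.0, -0.0, -0.1]
gripper_width: 1.004
grasp_force: 0.0
```

Request:
{"op": "play_rows", "data": {"series": [[[-0.007,-0.018,0,0,0,5,1],[-0.007,-0.018,0,0,0,5,1],[-0.007,-0.018,0,0,0,5,1],[-0.007,-0.018,0,0,0,5,1],[-0.007,-0.018,0,0,0,5,1],[-0.007,-0.018,0,0,0,5,1],[-0.007,-0.018,0,0,0,5,1],[-0.007,-0.018,0,0,0,5,1],[0,0,0,0,0,0,1],[0,0,0,0,0,0,1]]]}}

```text
time: 18.95
tool_pos: [0.4744, -0.2289, 0.1812]
tool_rot: [-0.001, 0.068, 0.998, 0.001]
contact_force: [-0.5, 0.4, -0.2]
gripper_width: 1.003
grasp_force: 0.0
```

```bash
python3 - <<'E'
from plant import manip
import cv2,pickle;from h import *
s=manip.state();print(s['time'],s['tool_pos'],rack(s['tool_pos']),s['tool_rot'],s['contact_force'])
f=manip.grab_frame('scene');g=manip.grab_frame('wrist');h=manip.grab_frame('side');pickle.dump((f,g,h),open('f5.pkl','wb'))
cv2.imwrite('pics/both5.png',cv2.resize(np.vstack([g['frame'],f['frame']]),(480,600)))
for im,sd in((f,proj(f,[*world(.12,-.077),.09])),(h,proj(h,[*world(.12,-.077),.09]))):
    x,y=sd[0].astype(int);q=dict(im);k=np.full_like(im['frame'],(0,255,0));sl=np.s_[y-34:y+34,x-34:x+34];k[sl]=im['frame'][sl];q['frame']=k
    c=blob(q,(0,0,0),(180,75,125),(int(x),int(y)));R=cv2.minAreaRect(cast(im,c,.0675).astype(np.float32));print(sd,rack(R[0]),R[1])
E
```

```text
18.95 [ 0.47437413 -0.22894118  0.18123834] [-0.31524498  0.0031027 ] [-5.42400826e-04  6.83581129e-02  9.97660470e-01  6.79444548e-04] [-0.52012982  0.44559345 -0.23412652]
[[337.22544039 187.54279699]] [ 0.1168412  -0.07847895] (0.1267886906862259, 0.15278968214988708)
[[329.25156276 185.21779999]] [ 0.0447624  -0.07878706] (0.016300175338983536, 0.015332164242863655)
```

View pics/both5.png

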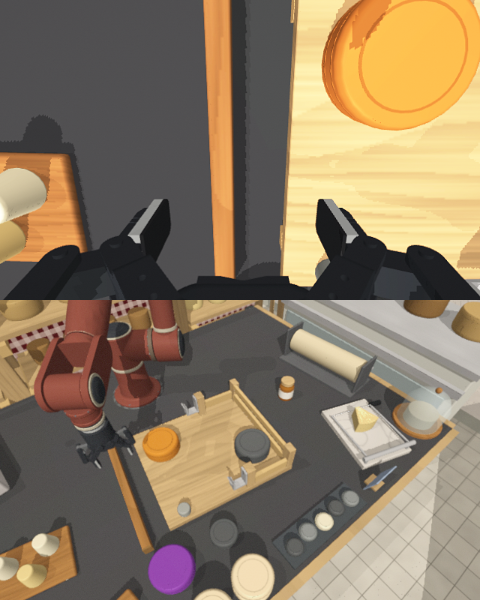

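The wrist view shows the bar at col ~220, to the left of the finger mid 242, as my rows stopped 25 mm short. The scene view shows the ash wheel at the back rail (measured x=0.117) and the orange wheel and goat cheese in place. I correct and regrip.

Request:
{"op": "play_rows", "data": {"series": [[[-0.0021,-0.013,0,0,0,0,1],[-0.0021,-0.0125,0,0,0,0,1],[0,0,-0.02,0,0,0,1],[0,0,-0.03,0,0,0,1],[0,0,-0.03,0,0,0,1],[0,0,-0.03,0,0,0,1],[0,0,-0.03,0,0,0,1],[0,0,-0.02,0,0,0,1],[0,0,-0.01,0,0,0,1],[0,0,-0.001,0,0,0,1]]]}}

```text
time: 20.1
tool_pos: [0.4696, -0.2548, 0.01]
tool_rot: [-0.001, 0.068, 0.998, 0.001]
contact_force: [0.3, 0.8, 0.2]
gripper_width: 1.001
grasp_force: 0.0
```

Request:
{"op": "play_rows", "data": {"series": [[[0,0,0,0,0,0,1],[0,0,0,0,0,0,0.6],[0,0,0,0,0,0,0.4],[0,0,0,0,0,0,0.2],[0,0,0,0,0,0,0],[0,0,0,0,0,0,0],[0,0,0,0,0,0,0],[0,0,0,0,0,0,0],[0,0,0,0,0,0,0],[0,0,0,0,0,0,0]]]}}

```text
time: 21.1
tool_pos: [0.4711, -0.2552, 0.0121]
tool_rot: [0.001, 0.067, 0.998, -0.0]
contact_force: [-0.3, 0.0, 5.1]
gripper_width: 0.317
grasp_force: 61.3
```

Request:
{"op": "play_rows", "data": {"series": [[[0,0,0.006,0,0,0,0],[0,0,0.014,0,0,0,0],[0,0,0.02,0,0,0,0],[0,0,0.025,0,0,0,0],[0,0,0.025,0,0,0,0],[0,0,0.025,0,0,0,0],[0,0,0.025,0,0,0,0],[0,0,0.02,0,0,0,0],[0,0,0.01,0,0,0,0],[0,0,0,0,0,0,0]]]}}

```text
time: 22.1
tool_pos: [0.4711, -0.2553, 0.1832]
tool_rot: [0.001, 0.067, 0.998, -0.001]
contact_force: [0.2, 0.3, -1.5]
gripper_width: 0.316
grasp_force: 60.5
```

Request:
{"op": "play_rows", "data": {"series": [[[0.0012,0.009,0,0,0,0,0],[0.0023,0.017,0,0,0,0,0],[0.0028,0.0202,0,0,0,0,0],[0.0028,0.0202,0,0,0,0,0],[0.0028,0.0202,0,0,0,0,0],[0.0028,0.0202,0,0,0,0,0],[0.0028,0.0202,0,0,0,0,0],[0.0028,0.0202,0,0,0,0,0],[0.0028,0.0202,0,0,0,0,0],[0.0028,0.0202,0,0,0,0,0]]]}}

```text
time: 23.1
tool_pos: [0.4954, -0.0648, 0.1797]
tool_rot: [-0.001, 0.067, 0.998, 0.001]
contact_force: [0.6, 0.9, -1.9]
gripper_width: 0.311
grasp_force: 60.5
```

Request:
{"op": "play_rows", "data": {"series": [[[0.0028,0.0202,0,0,0,0,0],[0.0028,0.0202,0,0,0,0,0],[0.0028,0.0202,0,0,0,0,0],[0.0028,0.0202,0,0,0,0,0],[0.0028,0.0202,0,0,0,0,0],[0.0028,0.0202,0,0,0,0,0],[0.0028,0.0202,0,0,0,0,0],[0.0012,0.009,0,0,0,0,0],[0,0,0,0,0,0,0],[0,0,0,0,0,0,0]]]}}

```text
time: 24.1
tool_pos: [0.5166, 0.0832, 0.1806]
tool_rot: [-0.001, 0.067, 0.998, -0.0]
contact_force: [0.8, -1.2, -1.8]
gripper_width: 0.322
grasp_force: 60.5
```

```bash
python3 - <<'E'
from plant import manip
import cv2,pickle;from h import *
s=manip.state();print(s['time'],s['tool_pos'],rack(s['tool_pos']),s['tool_rot'],s['contact_force'])
g=manip.grab_frame('wrist');h=manip.grab_frame('side')
cv2.imwrite('pics/both6.png',cv2.resize(np.vstack([g['frame'],h['frame']]),(480,600)))
E
```

```text
24.1 [0.51663559 0.0831963  0.1806214 ] [-0.00025962  0.00336012] [-6.46268512e-04  6.70125235e-02  9.97751883e-01 -2.88761904e-04] [ 0.82142786 -1.18365994 -1.83961065]
```

View pics/both6.png

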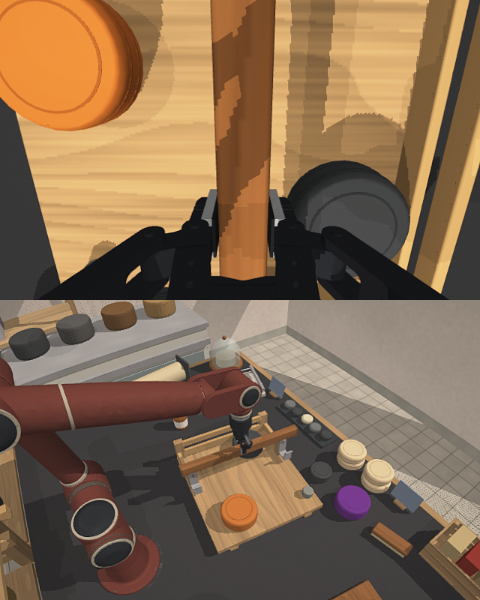

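The bar hangs level over the brackets and square to the rack (wrist view cols 212–272), and the ash wheel is at the back rail. I lower it gently.

Request:
{"op": "play_rows", "data": {"series": [[[0,0,-0.008,0,0,0,0],[0,0,-0.012,0,0,0,0],[0,0,-0.012,0,0,0,0],[0,0,-0.012,0,0,0,0],[0,0,-0.012,0,0,0,0],[0,0,-0.01,0,0,0,0],[0,0,-0.01,0,0,0,0],[0,0,-0.008,0,0,0,0],[0,0,-0.006,0,0,0,0],[0,0,-0.002,0,0,0,0]]]}}

```text
time: 25.2
tool_pos: [0.5169, 0.0832, 0.0885]
tool_rot: [-0.0, 0.067, 0.998, -0.0]
contact_force: [-0.5, -0.4, -2.4]
gripper_width: 0.317
grasp_force: 60.5
```

Request:
{"op": "play_rows", "data": {"series": [[[0,0,-0.002,0,0,0,0],[0,0,-0.001,0,0,0,0],[0,0,-0.001,0,0,0,0],[0,0,-0.001,0,0,0,0],[0,0,-0.001,0,0,0,0],[0,0,0,0,0,0,0]]]}}

```text
time: 25.8
tool_pos: [0.5172, 0.0832, 0.0832]
tool_rot: [-0.0, 0.067, 0.998, 0.0]
contact_force: [-1.1, -0.7, -1.9]
gripper_width: 0.312
grasp_force: 60.5
```

Request:
{"op": "play_rows", "data": {"series": [[[0,0,-0.001,0,0,0,0],[0,0,-0.001,0,0,0,0],[0,0,-0.001,0,0,0,0],[0,0,0,0,0,0,0]]]}}

```text
time: 26.2
tool_pos: [0.5174, 0.0832, 0.0821]
tool_rot: [-0.0, 0.067, 0.998, -0.0]
contact_force: [-5.3, -0.8, 8.2]
gripper_width: 0.317
grasp_force: 61.9
```

Contact came at z 0.082, exactly the predicted seated height. I release and retreat.

Request:
{"op": "play_rows", "data": {"series": [[[0,0,0,0,0,0,0.5],[0,0,0,0,0,0,0.7],[0,0,0,0,0,0,0.9],[0,0,0,0,0,0,0.9],[0,0,0,0,0,0,0.9],[0,0,0,0,0,0,0.9],[0,0,0.01,0,0,0,0.9],[0,0,0.03,0,0,0,0.9],[0,0,0.04,0,0,0,0.9],[0,0,0.04,0,0,0,0.9]]]}}

```text
time: 27.2
tool_pos: [0.5168, 0.0832, 0.2019]
tool_rot: [-0.0, 0.067, 0.998, -0.0]
contact_force: [0.5, 0.9, -0.3]
gripper_width: 0.902
grasp_force: 0.0
```

Request:
{"op": "play_rows", "data": {"series": [[[-0.01,0.03,0.02,0,0,0,0.9],[-0.015,0.035,0.02,0,0,0,0.9],[-0.015,0.035,0.02,0,0,0,0.9],[-0.015,0.035,0,0,0,0,0.9],[-0.015,0.035,0,0,0,0,0.9],[-0.015,0.035,0,0,0,0,0.9],[-0.015,0.035,0,0,0,0,0.9],[-0.015,0.035,0,0,0,0,0.9],[0,0,0,0,0,0,0.9],[0,0,0,0,0,0,0.9]]]}}

```text
time: 28.2
tool_pos: [0.4019, 0.3586, 0.2609]
tool_rot: [0.0, 0.066, 0.998, -0.0]
contact_force: [0.4, 0.1, -0.5]
gripper_width: 0.901
grasp_force: 0.0
```

```bash
python3 - <<'E'
from plant import manip
import cv2,pickle;from h import *
s=manip.state();print(s['time'],s['tool_pos'],s['contact_force'])
f=manip.grab_frame('scene');h=manip.grab_frame('side')
cv2.imwrite('pics/both7.png',np.vstack([f['frame'][90:320,140:440],h['frame'][120:350,190:490]]))
g=dict(f);k=np.full_like(f['frame'],(0,255,0));sl=np.s_[105:285,198:378];k[sl]=f['frame'][sl];g['frame']=k
c=blob(g,(5,110,50),(17,215,205),(288,195));R=cv2.minAreaRect(cast(f,c,.088).astype(np.float32));print(rack(R[0]),R)
E
```

```text
28.2 [0.40191921 0.35858932 0.26086373] [ 0.40697067  0.07592634 -0.54468559]
[0.00209128 0.00672151] ((0.5136222839355469, 0.0859794020652771), (0.04339548945426941, 0.48808562755584717), 81.85122680664062)
```

View pics/both7.png

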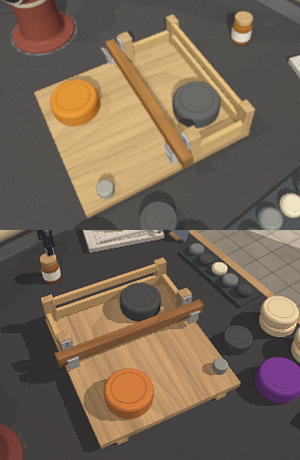

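The bar is seated in both brackets (measured rack x 0.002, y 0.007, the same as at the start). The ash wheel is at the rail, everything else is in place and the gripper is clear.

```bash
python3 -c "
from plant import manip
print(manip.job_done())"
```

```text
the job is handed in; nothing more can be done
None
```

The job is handed in: the ash wheel stands against the back rail, the bar is back in both brackets, and by the last pictures the orange wheel, goat cheese and honey jar stand where they were; no verdict was returned.

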